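Pin a channel bracket in its nest and hold it in the ratchet clamp

ROBOT

A 7-joint arm with a two-finger parallel gripper is mounted at the origin on a cart in front of the work surface, level with it; the furniture and walls round the work are solid. World frame = base frame: x ahead of the robot, y to its left, z up, the work surface at z = 0. Lengths are in m, angles in rad, forces in N, time in s.
With the tool pointing down it reaches from about 0.425 to 0.925 m from the base axis. Payload 6.8 kg.
Tool frame: the origin (TCP) lies between the finger pads; the fingertips stand r.tip_extent ahead of it and the grasp point (between the pads) lies 5 mm behind it (r.tip_extent is the distance from the TCP to the fingertips, in m); y points along the fingers, x is the direction in which the jaws open and shut, and the axes are right-handed (so a half turn about y gives the same grasp; the last joint's range is limited). The gripper opens to 85 mm and grips with 20 to 120 N. Pads are 22 mm wide; open, the fingers measure 114 mm over their backs; the gripper's body (76 mm by 85 mm) begins 54 mm behind the grasp point. The pads swing forward as they close: fully open they stand 13 mm farther back than shut.
Start: joints at [-1.264, 0.477, 0.022, 1.555, -0.011, 1.109, -0.083], TCP at [0.272, 0.618, 0.245] pointing down, gripper open.
Joint ranges: [-2.96, 2.96], [-0.34, 2.1], [-1.41, 1.46], [0.24, 2.44], [-1.37, 4.51], [0.17, 1.92], [-2.96, 2.96]. Speed limits (rad/s): [2.39, 2.39, 3.14, 3.14, 3.14, 3.14, 3.14].

INTERFACE

Orientations are given as a rotation vector (axis times angle).
In Python, from bench import r gives the robot as it stands.
- The arm moves only by the tool send_rows, never from a script. Its argument "plan" is a list of rows, each a list of 5 numbers: the shift along the tool's x, y, z in cm, then the turn about the tool's y in degrees, then the opening, from 0 (shut) to 1 (fully open). In form: [[dx, dy, dz, spin, grip], ...]. A call has 1 to 12 rows; each row shifts and turns the commanded pose from where the row before left it, along the tool's axes as they then stand; what a row does not reach is not made up. A row lasts 1/8 s, in which the tool goes at most 62.5 mm and 10.7 degrees, less where a joint would pass 70% of its speed; a pose out of reach is approached as far as the arm can. A call is refused whole if a number of a shift passes 6.25 or a number of a turn 10.7, either way. A call with a gripper value outside its range is refused whole. The fingers move at their own pace and stop on an object; "force" is the grip in N (left out, the last holds). Time passes only in rows, so rows that do not move let the fingers close. It gives the time, the measured TCP pose, the force and the opening at its end, in the units of the state.
- r.get_obs(): the state, without advancing time (a new reading comes with each control period).
- r.grab_frame(name): name is "side" or "top"; returns a dict with "image" (384x512x3 uint8, red, green, blue), "camera_matrix" (3x3 intrinsics, pixels), "cam_to_world" (4x4, takes a point from camera to world coordinates). Camera axes: x right, y down, z forward; pixel columns grow to the right and rows downward; lengths in m; the calibration is good to about 2 mm. A picture is of the moment at which its call begins. There is no depth.
- r.hand_in(): hands the job in, once; it reports no verdict.
Trained networks look in the newest picture that a camera, given by its name, has taken for a name from the list of things; names that differ only in an ending like _2 or _b are one class to them, and where a whole thing is asked for, a point or a joint stands for the part that bears it (a point fixed in the world has none). Each returns a list of dicts, best first, with "p" (0 to 1); they miss things now and then, are a little off and sometimes report something else, mostly with a low value. They report only what shows in the picture. A call takes as long as a camera call. They do not tell look-alikes from the thing itself.
- r.recognise(camera, target): "rect" ([left, top, right, bottom] in pixels, round what is visible of it).
The state is a dict: "clock": time; "joints": joint angles; "qvel": joint speeds; "tau": joint torques, N m; "tcp_pos": TCP position; "orientation": TCP orientation; "contact_force": force on the tool from outside, world axes, zero at the start; "moment": the same for the moment, N m; "grip_width": finger opening in m.
Only numpy, scipy, OpenCV 4.12 (cv2) and the standard library are available. Lean on these libraries where they do the work, as an engineer would, in place of code of your own. Each camera call takes 0.05 s, during which the arm holds its last target.

TASK

First take the locating pin out of its wooden stand and push it down through the hole in the bracket's floor into the nest, until its collar rests on the bracket. Then pump the clamp's trigger - squeeze it towards the upright grip, let it right back, squeeze again - until the sprung pad has met the bracket and its plunger is clearly pushed in, about half-way, but never near the end of its travel, which would crush the bracket. Work the jaw by the trigger only, and finish still holding the trigger squeezed with the pad pressing on the bracket.

Things in the scene. Friction and masses are not known exactly. Their poses are not given: they have to be found in the camera images.
- clamp: one-hand ratchet bar clamp bolted to the bench, 276 mm long, 90 wide. Origin on the bench under the nest's hole; x is the way the jaw closes, z up. Along x, mm: back stop face +29; bracket nest round 0 (bracket rests at z 16); jaw and sprung pad on the -x side; housing -154 to -120, to z 78; black fixed grip -144 to -130, z 75 to 141; trigger lever behind it; bar end -228 (z 33 to 46)
- nest_hole (a point): centre of the hole in the nest, 16 mm above the bench, 14 mm wide, level with the rest strips the bracket lies on; axes as the clamp's
- grip_point (a point): middle of the black fixed grip, 110 mm above the bench; the grip is 14 mm thick along the clamp's x, 28 mm wide
- trigger_point (a point): middle of the aluminium trigger lever at the height to squeeze it, 108 mm above the bench; moves with it. Lever 10 mm thick along x, 26 wide, top at 133 mm, pivot 95 mm below this point. From the fixed grip's front face to the lever's rear face is 51 mm when let go, 28 mm fully squeezed; only the lever moves, towards the clamp's +x
- trigger (a joint): trigger angle, rad: 0 let go (a spring of about 3 N at the lever returns it), 0.24 fully squeezed against its stop; a full squeeze moves the lever point 23 mm towards the fixed grip and takes 4 to 12 N there
- jaw (a joint): how far the jaw has been advanced, m: 0 to 0.062. A full squeeze from fully let go moves it 6.5 mm (one ratchet tooth; the first up to 10 mm); when the trigger is let go a pawl keeps the jaw, slipping back at most 2 mm once it presses. The pad meets the bracket at about 0.038. Starts between 0.006 and 0.022
- pad (a joint): how far the sprung pad is pushed back into the jaw, m: 0 free, 0.022 end of travel; 0.7 N per mm, so this also tells the clamping force
- pad_face (a point): middle of the pad's face (32 wide, 26 high, black rubber), 38 mm above the bench; it meets the bracket's wall 28 mm before the nest hole along the clamp's x
- bracket: aluminium channel bracket, 56 mm along x, 40 wide, 36 high, lying loose in the nest with 1 mm of play: a 6 mm floor with a 13 mm hole in the middle, and two 5 mm upright walls across x. Origin under the middle of its floor, which rests at z = 16 on two low strips of the nest
- pin: steel locating pin, 86 mm long, upright in its stand. Origin at its lower tip, z up its axis. Shank 10 mm thick and 19 mm long with a tapered tip; above it a collar 18 mm wide and 4 thick, a 12 mm stem and a black knob 24 mm wide, 61 to 86 mm above the tip. Seated, its tip is 13 mm below nest_hole
- pin_knob (a point): middle of the pin's black knob, 73.5 mm above the tip
- pin_stand: wooden block 60 x 60 x 35 mm, fixed, with the pin standing in its middle hole (13 mm wide); origin under its centre
There are look-alikes about, which are no part of the job. What is shaped like the pin but green, turquoise or white is not meant.

How it is judged:
On the way, in this order (a step that is already met when the one before it is completed fails the run):
1. the pin stands seated through the bracket's hole in the nest (z of pin in the frame of nest_hole between -0.0165 and -0.0095 m and horizontal distance between pin and nest_hole below 0.006 m and angle between pin's own z axis and vertical below 0.15 rad), for 0.2 s.
2. the trigger is squeezed (value of joint trigger above 0.17 rad), for 0.02 s.
3. the trigger is let back for another stroke (value of joint trigger below 0.09 rad), for 0.02 s.
At the end, for the whole second after the job is handed in: Pin seated upright (tip 9.5 to 16.5 mm below the bracket's underside, within 6 mm of the hole's axis, under 0.15 rad), bracket flat in the nest (within 5 mm), pad pressing on it with 2.5 to 14 N, and the fingers holding the trigger squeezed (over 0.05 rad, over 1 N) (all of step 1 and horizontal distance between bracket and nest_hole below 0.005 m and angle between bracket's own z axis and vertical below 0.08 rad and contact force between pad and bracket between 2.5 and 14 N and value of joint trigger above 0.05 rad and contact force between trigger and the fingers above 1 N); the arm keeps its last pose, push and grip.
It fails at once if the bracket is crushed (pad force over 14.6 N) (contact force between pad and bracket above 14.6 N).
It fails at once if the robot pushes the jaw or pad itself (contact force between jaw and the arm above 2 N).
It fails at once if the fingers push the jaw or pad themselves (contact force between jaw and the fingers above 2 N).
It also fails if it takes over 64 s, if anything falls off the work surface, if the arm or the gripper's body presses on something with over 40 N, if the wrist force passes 120 N, or if a joint passes its speed limit or range.

## Working session

There is one attempt and no reset: what is moved stays moved. The work goes in short steps, Python scripts to look and compute and a tool call to move; the robot and the scene stay as the last step left them, time stands still between calls to the robot, and variables do not carry over. Pictures are saved under pics/ and viewed, and the job is handed in when it is done.

Besides the shell and the picture viewer there is one more tool, called as name([rows], argument=value, ...), one row to a line, values as JSON. send_rows: Moves the arm, as the interface text tells. Its arguments: {"type":"object","properties":{"plan":{"type":"array","items":{"type":"array","items":{"type":"number"}}},"force":{"type":"number"}},"required":["plan"]}

```bash
ls; mkdir -p pics
python3 - <<'E'
from bench import r
import cv2,numpy as np
print(r.tip_extent); o=r.get_obs()
for k,v in o.items(): print(k,np.round(v,3))
for n in("side","top"):
    f=r.grab_frame(n); cv2.imwrite(f"pics/{n}0.png",f["image"][:,:,::-1]); print(n,f["camera_matrix"].round(1).tolist(),f["cam_to_world"].round(3).tolist())
    for t in("clamp","bracket","pin","pin_knob","pin_stand","trigger_point","grip_point","pad_face","nest_hole","jaw"):
        try: print(t,[(d["rect"],round(d["p"],2)) for d in r.recognise(n,t)])
        except Exception as e: print(t,e)
E
```

```text
pics
0.014
clock 0.0
joints [-1.264  0.478  0.022  1.556 -0.011  1.109 -0.083]
qvel [ 0.001 -0.001  0.001  0.    -0.001  0.    -0.   ]
tau [ 0.0000e+00 -5.9645e+01  1.6080e+00 -2.8119e+01  1.2000e-02  9.0000e-03
 -0.0000e+00]
tcp_pos [0.272 0.617 0.244]
orientation [-1.378 -0.897  0.9  ]
contact_force [-0.245  0.782  0.6  ]
moment [-0.013 -0.018  0.051]
grip_width 0.085
side [[347.4, 0.0, 258.0], [0.0, 347.4, 194.3], [0.0, 0.0, 1.0]] [[0.874, -0.177, 0.452, -0.017], [-0.486, -0.308, 0.818, -0.927], [-0.006, -0.935, -0.355, 0.482], [0.0, 0.0, 0.0, 1.0]]
clamp [([264.6, 168.0, 272.7, 197.5], 0.67), ([222.2, 162.2, 279.4, 205.2], 0.58)]
bracket [([228.5, 175.9, 242.2, 190.7], 0.66)]
pin [([249.7, 199.5, 258.3, 227.0], 0.7), ([273.4, 214.2, 282.8, 241.5], 0.68), ([260.3, 209.2, 272.1, 235.6], 0.54), ([294.8, 251.8, 306.6, 285.0], 0.48), ([229.5, 211.3, 238.3, 243.5], 0.47)]
pin_knob [([292.3, 250.5, 310.0, 287.1], 0.75), ([234.0, 215.6, 237.8, 241.2], 0.69), ([269.9, 216.4, 283.8, 238.9], 0.68), ([250.9, 200.8, 254.8, 226.1], 0.54), ([257.8, 207.3, 269.8, 232.7], 0.44)]
pin_stand [([259.
[... 534 characters left out ...]
.96)]
bracket [([139.5, 156.7, 164.3, 180.8], 0.73)]
pin [([387.1, 217.5, 404.1, 224.2], 0.72), ([325.3, 201.6, 341.8, 210.9], 0.6), ([266.7, 193.3, 280.4, 205.1], 0.57), ([288.4, 194.2, 297.4, 203.9], 0.47)]
pin_knob [([287.8, 193.6, 302.3, 205.2], 0.53), ([390.2, 219.5, 404.2, 228.2], 0.53), ([130.2, 139.4, 235.7, 187.2], 0.52)]
pin_stand [([317.9, 197.2, 343.8, 220.7], 0.77)]
trigger_point [([207.1, 136.8, 215.5, 156.1], 0.47), ([130.9, 136.8, 235.0, 186.4], 0.22)]
grip_point [([132.8, 137.1, 234.9, 187.3], 0.66), ([325.4, 201.2, 339.6, 211.7], 0.63)]
pad_face [([166.7, 154.0, 177.3, 165.6], 0.41)]
nest_hole [([126.0, 133.4, 233.1, 188.1], 0.79)]
jaw [([166.7, 144.4, 224.7, 167.0], 0.81)]
```

Run:
```python
import cv2
s=cv2.imread("pics/side0.png");t=cv2.imread("pics/top0.png")
cv2.imwrite("pics/side0c.png",cv2.resize(s[145:295,205:325],None,fx=4.0,fy=4.0,interpolation=cv2.INTER_CUBIC))
cv2.imwrite("pics/top0c.png",cv2.resize(t[125:240,120:420],None,fx=2.66,fy=2.66,interpolation=cv2.INTER_CUBIC))
cv2.imwrite("pics/top0d.png",cv2.resize(t[125:200,120:245],None,fx=6,fy=6,interpolation=cv2.INTER_CUBIC))
```

```text
(no output)
```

View pics/side0.png

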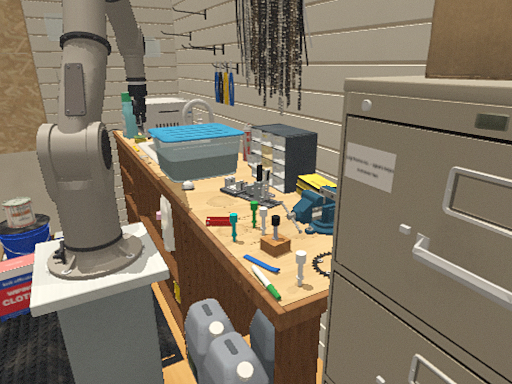

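View pics/top0.png

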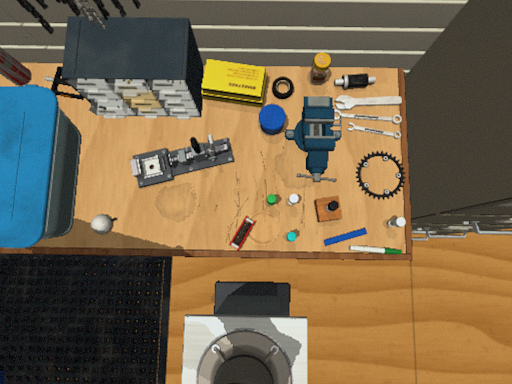

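View pics/side0c.png

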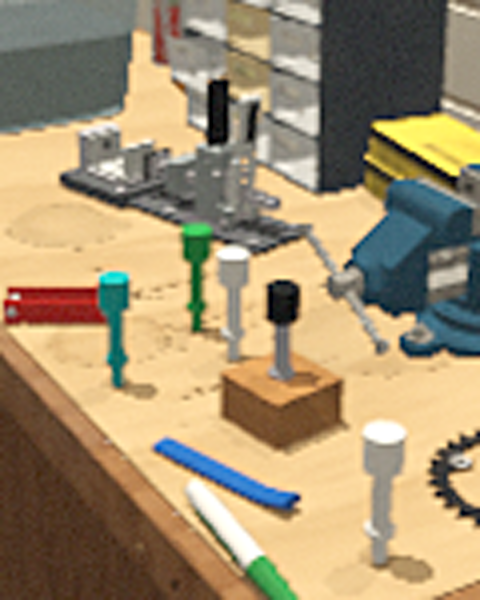

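View pics/top0c.png

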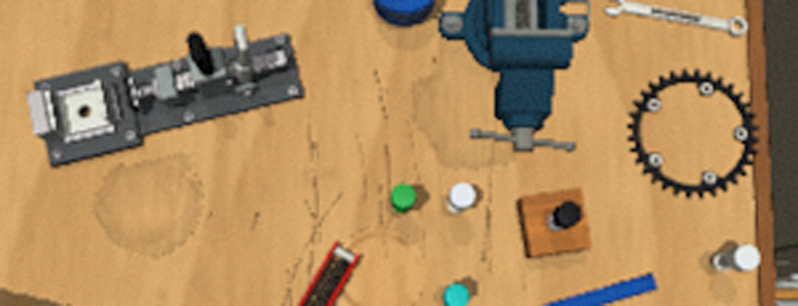

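View pics/top0d.png

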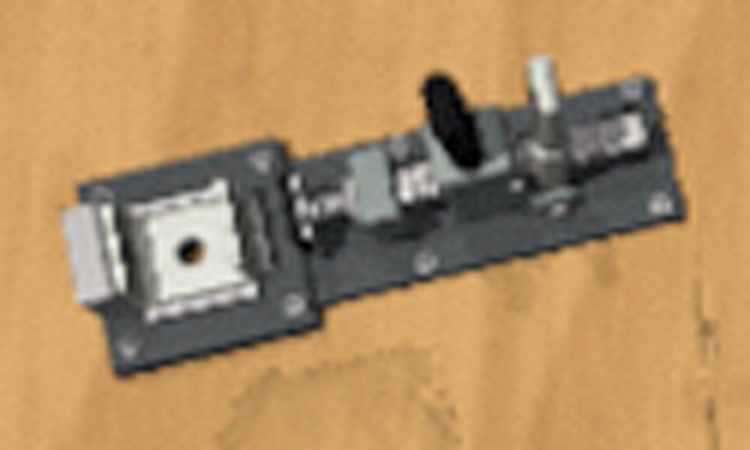

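The side view shows the black-knobbed pin in the wooden block at about (276,221), with the green, white and turquoise decoys around it. The clamp is behind it: black grip top at about (259,166), lever to the right. In the top view the bracket hole is at (152,167), the grip top at (193,138), the lever top at (210,135) and the pin knob at (333,206).

```bash
cat > h.py <<'E'
import numpy as np,cv2
from scipy.optimize import least_squares
def cams():
    from bench import r
    return {n:r.grab_frame(n) for n in("side","top")}
def proj(f,P):
    T=np.linalg.inv(f["cam_to_world"]);P=np.atleast_2d(P)
    c=P@T[:3,:3].T+T[:3,3]; u=c@f["camera_matrix"].T
    return u[:,:2]/u[:,2:]
def onz(f,uv,z):
    M=f["cam_to_world"];d=M[:3,:3]@np.linalg.solve(f["camera_matrix"],[uv[0],uv[1],1.]);o=M[:3,3]
    return o+d*(z-o[2])/d[2]
def tri(f1,a,f2,b):
    g=lambda P:np.r_[proj(f1,P)[0]-a,proj(f2,P)[0]-b]
    s=least_squares(g,[.5,0,.05]);return s.x,s.fun
def clamp2w(p,P):
    P=np.atleast_2d(P);c,s=np.cos(p[2]),np.sin(p[2])
    return np.c_[p[0]+c*P[:,0]-s*P[:,1],p[1]+s*P[:,0]+c*P[:,1],P[:,2]]
E
python3 - <<'E'
from h import *
F=cams();t=F["top"];s=F["side"]
print("hole z22",onz(t,(151.8,166.8),.022))
print("knob tri",tri(t,(333,206),s,(276,220.5)))
print("knob z.17",onz(t,(333,206),.17))
print("grip top tri",tri(t,(193,138.3),s,(259.5,165.5)))
print("lever top tri",tri(t,(210,135.8),s,(266.5,169.5)))
for c in [(648,78),(685,215)]: print("plate corner",onz(t,(c[0]/6+120,c[1]/6+125),.01))
for u in [(318,197),(344,220.7),(331,207)]: print("stand",onz(t,u,.035))
# zoom
cv2.imwrite("pics/k1.png",cv2.resize(s["image"][205:262,250:300,::-1],None,fx=10,fy=10,interpolation=cv2.INTER_CUBIC))
cv2.imwrite("pics/k2.png",cv2.resize(t["image"][190:230,305:355,::-1],None,fx=14,fy=14,interpolation=cv2.INTER_CUBIC))
cv2.imwrite("pics/k3.png",cv2.resize(s["image"][155:215,215:285,::-1],None,fx=10,fy=10,interpolation=cv2.INTER_CUBIC))
E
```

```text
hole z22 [0.53787374 0.26018378 0.022     ]
knob tri (array([ 0.43173503, -0.213644  ,  0.08682718]), array([ 0.03362558, -0.06562926, -0.07816188,  0.01632521]))
knob z.17 [ 0.42121875 -0.19679251  0.17      ]
grip top tri (array([0.58240706, 0.13215591, 0.13226916]), array([-0.49859505,  0.98579449,  1.63109474, -0.32615891]))
lever top tri (array([0.59034549, 0.09253958, 0.12668551]), array([-0.6671251 ,  1.28486429,  2.07084065, -0.45170548]))
plate corner [0.62553126 0.05816339 0.01      ]
plate corner [0.56102735 0.03932292 0.01      ]
stand [ 0.46111728 -0.18506771  0.035     ]
stand [ 0.40009891 -0.25195091  0.035     ]
stand [ 0.4353045  -0.21875214  0.035     ]
```

View pics/k1.png

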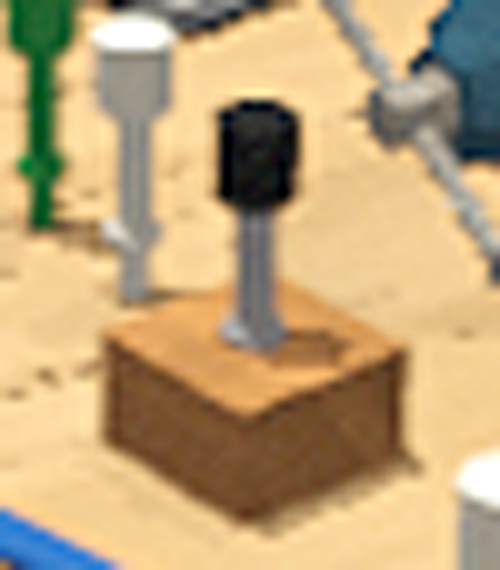

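View pics/k2.png

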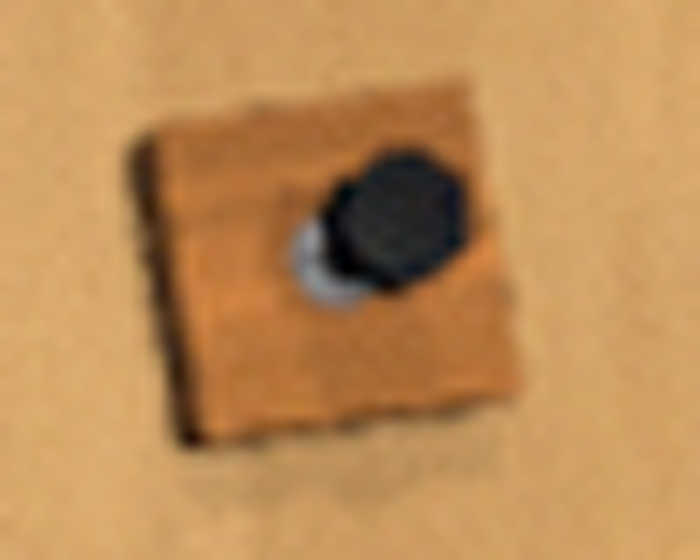

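View pics/k3.png

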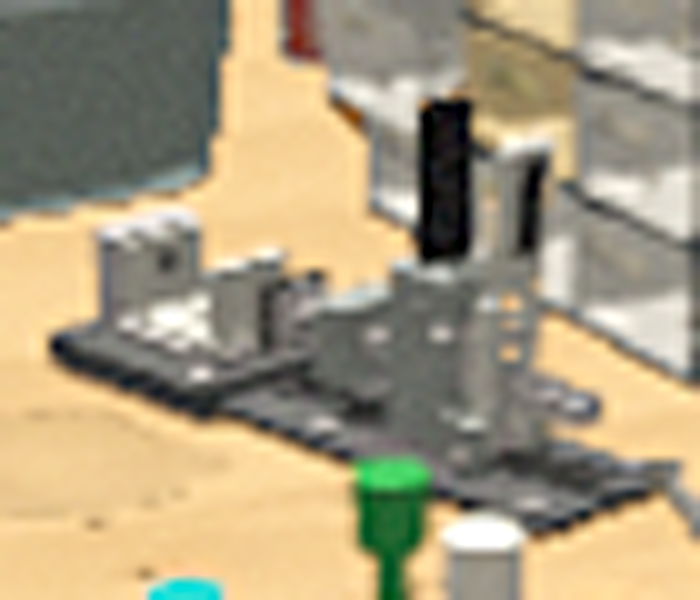

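```bash
cat > ov.py <<'E'
from h import *
import sys
def box(x0,x1,y0,y1,z0,z1):
    V=np.array([[x,y,z] for x in(x0,x1) for y in(y0,y1) for z in(z0,z1)],float)
    E=[(i,j) for i in range(8) for j in range(i+1,8) if bin(i^j).count("1")==1]
    return V,E
def draw(img,f,off,sc,p,B,org,col=(0,255,0)):
    V,E=box(*B);uv=proj(f,clamp2w(p,V))+off
    q=((uv-org+.5)*sc-.5)
    for i,j in E: cv2.line(img,tuple(np.int32(q[i]*16)),tuple(np.int32(q[j]*16)),col,1,cv2.LINE_AA,4)
BX=[(-.028,.028,-.020,.020,.016,.022),(-.028,-.023,-.02,.02,.016,.052),(.023,.028,-.02,.02,.016,.052),(-.144,-.130,-.014,.014,.075,.141),(-.154,-.120,-.02,.02,0.01,.078),(-.181,-.171,-.013,.013,.10,.133),(-.228,-.15,-.005,.005,.033,.046)]
def overlay(F,p,tag,offs={"top":(0,0),"side":(0,0)},BX=BX,win={"top":(125,130,120,70,6),"side":(212,150,76,66,9)}):
    for n,(x,y,w,h,sc) in win.items():
        im=cv2.resize(F[n]["image"][y:y+h,x:x+w,::-1],None,fx=sc,fy=sc,interpolation=cv2.INTER_CUBIC)
        for B in BX: draw(im,F[n],np.array(offs[n]),sc,p,B,np.array([x,y]))
        cv2.imwrite(f"pics/ov_{n}_{tag}.png",im)
E
python3 - <<'E'
from ov import *
import pickle
F=cams(); pickle.dump(F,open("F0.pkl","wb"))
overlay(F,(.538,.260,1.826),"a")
E
```

```text
(no output)
```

View pics/ov_top_a.png

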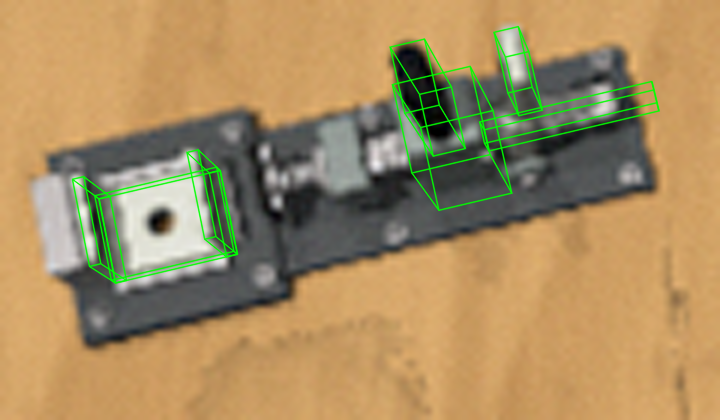

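View pics/ov_side_a.png

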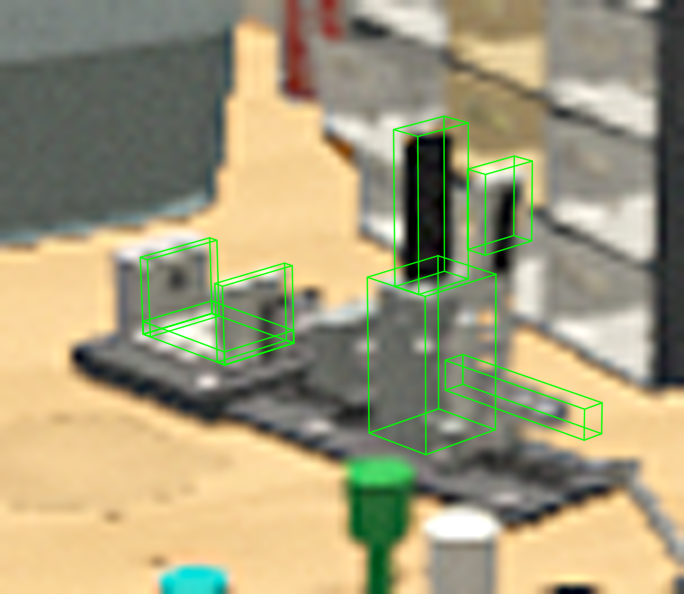

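Run:
```python
from h import *
import pickle
F=pickle.load(open("F0.pkl","rb"));t=F["top"]
w=lambda u,v,z:onz(t,((u+.5)/6-.5+125,(v+.5)/6-.5+130),z)
for a,b in [((85,345),(290,295)),((290,275),(655,187)),((48,158),(250,108)),((255,135),(625,47))]:
    A,B=w(*a,.008),w(*b,.008);d=A-B;print(A[:2].round(4),B[:2].round(4),np.degrees(np.arctan2(d[1],d[0])),np.linalg.norm(d))
print("hole",w(161,222,.022))
print("knobtop",onz(t,((400+.5)/14-.5+305,(215+.5)/14-.5+190),.102))
print("stand",onz(t,((336+.5)/14-.5+305,(261+.5)/14-.5+190),.035))
s=F["side"]
print("tri knob top",tri(t,((400+.5)/14-.5+305,(215+.5)/14-.5+190),s,((258+.5)/10-.5+250,(112+.5)/10-.5+205)))
print("side knobmid z.0895",onz(s,((257+.5)/10-.5+250,(155+.5)/10-.5+205),.0895))
print("side stand",onz(s,((255+.5)/10-.5+250,(345+.5)/10-.5+205),.035))
```

```text
[0.4842 0.2964] [0.5087 0.2049] 105.0185065621294 0.0947700990083117
[0.518  0.2054] [0.5617 0.0406] 104.87931483241172 0.17044217923769778
[0.5708 0.3193] [0.596 0.228] 105.40283872641623 0.09475011824291006
[0.5832 0.225 ] [0.6279 0.0563] 104.82823615563106 0.17445298807008952
hole [0.5384547  0.26125674 0.022     ]
knobtop [ 0.43239202 -0.2107998   0.102     ]
stand [ 0.43210102 -0.21228619  0.035     ]
tri knob top (array([ 0.43217076, -0.2109872 ,  0.09977084]), array([-0.10504538,  0.20453753,  0.24656286, -0.05190414]))
side knobmid z.0895 [ 0.42868588 -0.21511104  0.0895    ]
side stand [ 0.42651147 -0.21885736  0.035     ]
```

```bash
cat > st.py <<'E'
from bench import r
import numpy as np,sys
from scipy.spatial.transform import Rotation as R
def state():
    o=r.get_obs();M=R.from_rotvec(o["orientation"]).as_matrix()
    print("t",round(float(o["clock"]),2),"tcp",np.round(o["tcp_pos"],4),"gw",round(float(o["grip_width"]),4),"F",np.round(o["contact_force"],1),"x",M[:,0].round(3),"y",M[:,1].round(3),"z",M[:,2].round(3),"xang",np.degrees(np.arctan2(M[1,0],M[0,0])).round(1),"q",np.round(o["joints"],2))
    return o,M
def go(P):
    o,M=state();d=M.T@(np.array(P)-o["tcp_pos"])*100;print("shift cm (tool)",d.round(2))
E
python3 -c "
from st import *
go([.4323,-.2115,.20])"
```

```text
t 1.3 tcp [0.272  0.6178 0.2453] gw 0.0853 F [0.4 0.2 0. ] x [ 0.403  0.915 -0.   ] y [-0.  0. -1.] z [-0.915  0.403  0.   ] xang 66.2 q [-1.26  0.48  0.02  1.56 -0.01  1.11 -0.08]
shift cm (tool) [-69.43   4.53 -48.09]
```

send_rows([
  [0,-1.2,0,10.24,1],
  [0,-1.2,0,10.24,1],
  [0,-1.2,0,10.24,1],
  [0,-1.2,0,10.24,1],
  [0,-1.2,0,10.24,1],
  [2,0,-5.2,0,1],
  [2,0,-5.2,0,1],
  [2,0,-5.2,0,1],
  [2,0,-5.2,0,1],
  [2,0,-5.2,0,1],
  [2,0,-5.2,0,1],
  [0.5,0,-5.2,0,1],
])

```text
clock: 2.8
tcp_pos: [0.4886, 0.2969, 0.3055]
orientation: [-1.561, -0.206, 0.205]
contact_force: [0.7, 0.1, 0.1]
grip_width: 0.0855
```

```bash
python3 -c "
from st import *
go([.4323,-.2115,.20])"
```

```text
t 2.8 tcp [0.4886 0.2969 0.3055] gw 0.0855 F [0.7 0.1 0.1] x [0.966 0.259 0.001] y [ 0.001  0.    -1.   ] z [-0.259  0.966 -0.   ] xang 15.0 q [-0.95  0.26  0.36  1.76 -0.1   1.14 -0.3 ]
shift cm (tool) [-18.59  10.53 -47.65]
```

send_rows([
  [-1.86,0,-4.77,0,1],
  [-1.86,0,-4.77,0,1],
  [-1.86,0,-4.77,0,1],
  [-1.86,0,-4.77,0,1],
  [-1.86,0,-4.77,0,1],
  [-1.86,2.0,-4.77,0,1],
  [-1.86,2.0,-4.77,0,1],
  [-1.86,2.0,-4.77,0,1],
  [-1.86,2.0,-4.77,0,1],
  [-1.85,2.53,-4.72,0,1],
  [0,0,0,0,1],
  [0,0,0,0,1],
])

```text
clock: 4.3
tcp_pos: [0.4314, -0.2096, 0.2001]
orientation: [-1.561, -0.206, 0.206]
contact_force: [0.9, -0.4, 0.6]
grip_width: 0.0854
```

Run:
```python
from st import *
from h import *
go([.4323,-.2115,.0845])
F=cams()
for n in F: cv2.imwrite(f"pics/{n}1.png",F[n]["image"][:,:,::-1])
t=F["top"]["image"][150:270,270:400,::-1];s=F["side"]["image"][130:270,210:330,::-1]
cv2.imwrite("pics/m1.png",np.hstack([cv2.resize(t,(433,400)),cv2.resize(s,(343,400))]))
```

```text
t 4.3 tcp [ 0.4314 -0.2096  0.2001] gw 0.0854 F [ 0.9 -0.4  0.6] x [ 0.966  0.259 -0.   ] y [-0.  0. -1.] z [-0.259  0.966  0.   ] xang 15.0 q [-0.29  0.25  0.72  2.09 -0.21  0.87  0.81]
shift cm (tool) [ 0.04 11.56 -0.21]
```

View pics/m1.png

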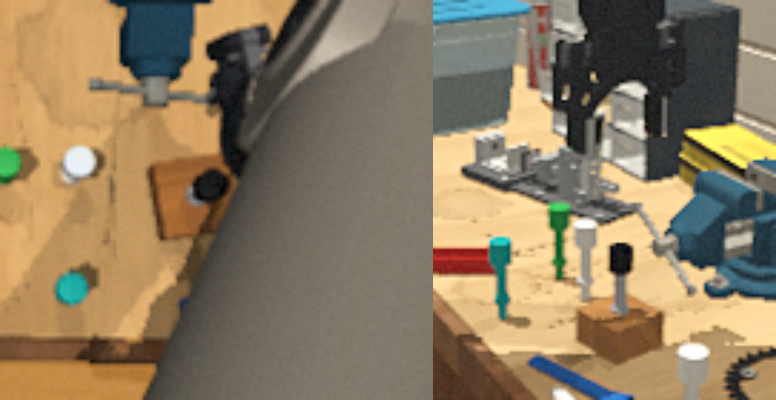

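send_rows([
  [0,0,-0.1,0,0.6],
  [0.04,0,-0.1,0,0.6],
  [0,2.5,0,0,0.6],
  [0,2.5,0,0,0.6],
  [0,2.5,0,0,0.6],
  [0,2.0,0,0,0.6],
  [0,1.5,0,0,0.6],
  [0,0.56,0,0,0.6],
  [0,0,0,0,0.6],
])

```text
clock: 5.52
tcp_pos: [0.4322, -0.2116, 0.0845]
orientation: [-1.561, -0.206, 0.206]
contact_force: [0.2, -0.1, 0.6]
grip_width: 0.0511
```

Run:
```python
from st import *
from h import *
go([.4323,-.2115,.0845])
F=cams()
t=F["top"]["image"][150:270,270:400,::-1];s=F["side"]["image"][190:270,240:310,::-1]
cv2.imwrite("pics/m2.png",np.hstack([cv2.resize(t,(433,400)),cv2.resize(s,(350,400))]))
print(proj(F["side"],[[.4323,-.2115,.0845],r.get_obs()["tcp_pos"]]))
```

```text
t 5.53 tcp [ 0.4322 -0.2116  0.0845] gw 0.0511 F [ 0.2 -0.1  0.6] x [ 0.966  0.259 -0.   ] y [-0.  0. -1.] z [-0.259  0.966  0.   ] xang 15.0 q [-0.14  0.46  0.58  2.17 -0.43  0.62  1.  ]
shift cm (tool) [ 0.01 -0.    0.01]
[[275.66754692 220.96472243]
 [275.8022738  220.83387413]]
```

View pics/m2.png

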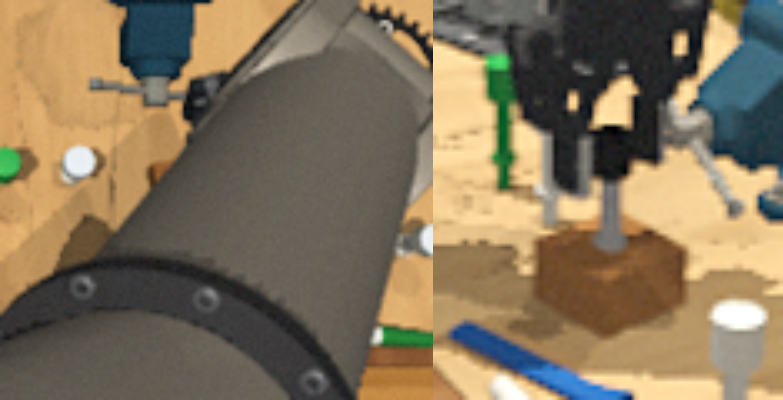

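The side view shows the fingers straddling the black knob. It sits midway between them, at mosaic x≈610.

send_rows([
  [0,0,0,0,0.3],
  [0,0,0,0,0.2],
  [0,0,0,0,0.15],
  [0,0,0,0,0.15],
  [0,0,0,0,0.15],
], force=40)

```text
clock: 6.25
tcp_pos: [0.4324, -0.2118, 0.0848]
orientation: [-1.561, -0.206, 0.205]
contact_force: [-2.1, 0.3, 6.5]
grip_width: 0.0228
```

```bash
python3 -c "
from st import *
state()"
```

```text
t 6.25 tcp [ 0.4324 -0.2118  0.0848] gw 0.0228 F [-2.1  0.3  6.5] x [0.966 0.259 0.001] y [ 0.001 -0.    -1.   ] z [-0.259  0.966 -0.   ] xang 15.0 q [-0.14  0.46  0.58  2.17 -0.43  0.62  1.  ]
```

send_rows([
  [0,-1,0,0,0.15],
  [0,-2,0,0,0.15],
  [0,-3,0,0,0.15],
  [0,-4,0,0,0.15],
  [0,-3.5,0,0,0.15],
  [0,-3,0,0,0.15],
  [0,0,0,0,0.15],
])

```text
clock: 7.12
tcp_pos: [0.4332, -0.212, 0.2515]
orientation: [-1.562, -0.21, 0.202]
contact_force: [0.5, 0.1, -2.0]
grip_width: 0.0231
```

Run:
```python
from st import *
from h import *
go([.5384,.2612,.25])
F=cams()
t=F["top"]["image"][150:270,270:400,::-1];s=F["side"]["image"][130:260,220:330,::-1]
cv2.imwrite("pics/m3.png",np.hstack([cv2.resize(t,(433,400)),cv2.resize(s,(338,400))]))
```

```text
t 7.12 tcp [ 0.4332 -0.212   0.2515] gw 0.0231 F [ 0.5  0.1 -2. ] x [0.966 0.259 0.005] y [ 0.005 -0.    -1.   ] z [-0.259  0.966 -0.001] xang 15.0 q [-0.35  0.17  0.77  2.04 -0.14  0.98  0.75]
shift cm (tool) [22.44  0.19 42.97]
```

View pics/m3.png

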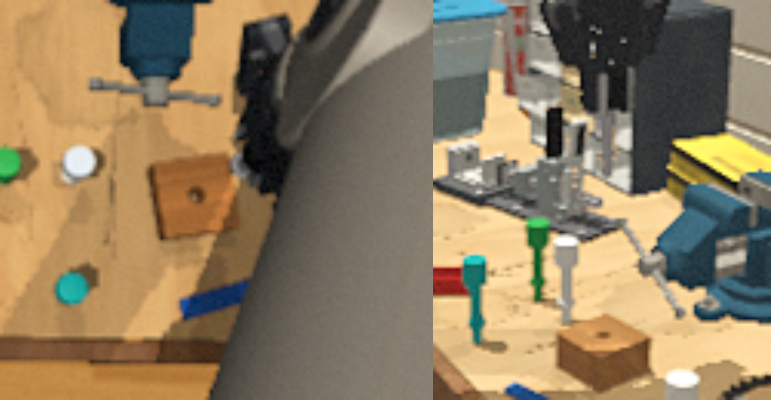

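The pin is out of the stand and hangs straight. The empty stand hole shows in both views. Now to the nest.

send_rows([
  [1.0,0,2.0,0,0.15],
  [2.3,0,4.4,0,0.15],
  [2.3,0,4.4,0,0.15],
  [2.3,0,4.4,0,0.15],
  [2.3,0,4.4,0,0.15],
  [2.3,0,4.4,0,0.15],
  [2.3,0,4.4,0,0.15],
  [2.3,0,4.4,0,0.15],
  [2.3,0,4.4,0,0.15],
  [2.3,0,4.4,0,0.15],
  [0.74,0,1.37,0,0.15],
  [0,0,0,0,0.15],
])

```text
clock: 8.72
tcp_pos: [0.5367, 0.2618, 0.2477]
orientation: [-1.563, -0.205, 0.209]
contact_force: [-0.8, -0.2, -1.1]
grip_width: 0.0226
```

```bash
cat > look.py <<'E'
from st import *
from h import *
import sys,pickle
tag=sys.argv[1];wt=[int(a) for a in sys.argv[2].split(",")];ws=[int(a) for a in sys.argv[3].split(",")]
F=cams();pickle.dump(F,open(f"F_{tag}.pkl","wb"))
out=[]
for n,(x,y,w,h) in(("top",wt),("side",ws)):
    out.append(cv2.resize(F[n]["image"][y:y+h,x:x+w,::-1],(int(w*500/h),500),interpolation=cv2.INTER_CUBIC));print(n,"scale",500/h)
im=np.hstack(out);print("split",out[0].shape[1],im.shape)
if im.shape[1]>800:
    k=800/im.shape[1];im=cv2.resize(im,None,fx=k,fy=k);print("k",k)
cv2.imwrite(f"pics/{tag}.png",im)
E
python3 look.py n1 115,90,130,110 200,110,100,110; python3 -c "
from st import *
go([.5384,.2612,.13])"
```

```text
top scale 4.545454545454546
side scale 4.545454545454546
split 590 (500, 1044, 3)
k 0.7662835249042146
t 8.82 tcp [0.5371 0.2593 0.2486] gw 0.0227 F [-0.  -0.  -1.3] x [ 0.966  0.257 -0.002] y [-0.001 -0.002 -1.   ] z [-0.257  0.966 -0.001] xang 14.9 q [-0.93  0.37  0.49  1.77 -0.2   1.05 -0.11]
shift cm (tool) [ 0.19 11.86  0.17]
```

View pics/n1.png

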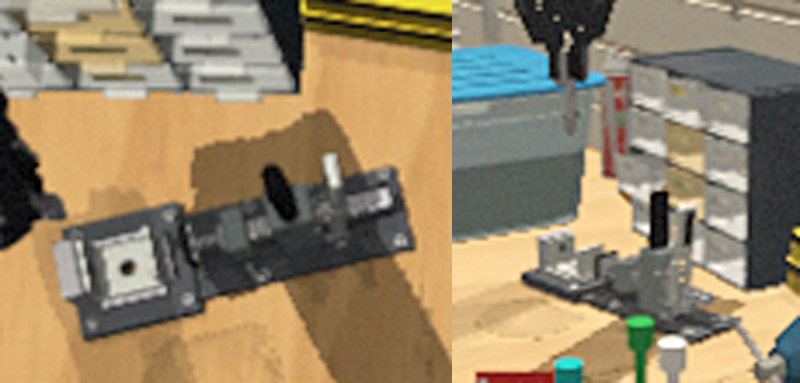

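send_rows([
  [0.1,3,0.1,0,0.15],
  [0.09,3,0.07,0,0.15],
  [0,2.5,0,0,0.15],
  [0,1.3,0,0,0.15],
  [0,0,0,0,0.15],
  [0,0,0,0,0.15],
])

```text
clock: 9.57
tcp_pos: [0.5395, 0.2635, 0.1525]
orientation: [-1.56, -0.207, 0.204]
contact_force: [0.1, 0.1, 0.0]
grip_width: 0.0228
```

```bash
python3 look.py n2 120,110,80,80 210,140,70,80; python3 -c "
from st import *
go([.5384,.2612,.13])"
```

```text
top scale 6.25
side scale 6.25
split 500 (500, 937, 3)
k 0.8537886872998933
t 9.68 tcp [0.5395 0.2639 0.1525] gw 0.0228 F [-0.6 -0.1 -0.7] x [0.966 0.259 0.002] y [ 0.002  0.001 -1.   ] z [-0.259  0.966  0.001] xang 15.0 q [-0.89  0.49  0.44  1.85 -0.27  0.86 -0.06]
shift cm (tool) [-0.18  2.25 -0.23]
```

View pics/n2.png

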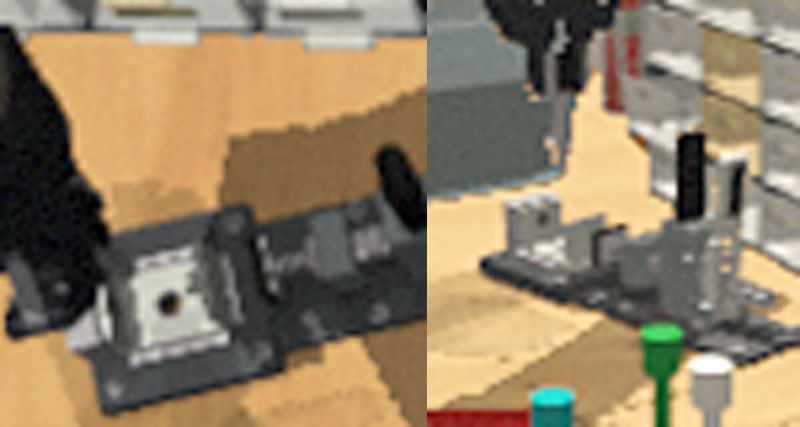

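Run:
```python
from h import *;from st import *
import pickle
F=pickle.load(open("F_n2.pkl","rb"));s=F["side"];t=F["top"]
cv2.imwrite("pics/n2s.png",cv2.resize(s["image"][150:200,210:260,::-1],None,fx=12,fy=12,interpolation=cv2.INTER_CUBIC))
tcp=np.array([.5395,.2639,.1525])
def c(uv): return ((uv-[210,150]+.5)*12-.5).round(0)
print("pin axis tip/collar/stem top",c(proj(s,[tcp-[0,0,h] for h in(.0688,.0458,.02)])).tolist())
print("hole z.022 / .016",c(proj(s,[[.5384,.2612,.022],[.5384,.2612,.016]])).tolist())
p=(.5384,.2612,1.832)
print("bracket tops",c(proj(s,clamp2w(p,[[a,b,.052] for a in(-.028,-.023,.023,.028) for b in(-.02,.02)]))).tolist())
print("floor corners",c(proj(s,clamp2w(p,[[a,b,.022] for a in(-.023,.023) for b in(-.02,.02)]))).tolist())
```

```text
pin axis tip/collar/stem top [[308.0, 252.0], [306.0, 185.0], [303.0, 108.0]]
hole z.022 / .016 [[314.0, 433.0], [314.0, 450.0]]
bracket tops [[413.0, 352.0], [320.0, 380.0], [403.0, 349.0], [310.0, 376.0], [312.0, 319.0], [220.0, 345.0], [302.0, 316.0], [210.0, 342.0]]
floor corners [[404.0, 435.0], [313.0, 464.0], [314.0, 403.0], [223.0, 431.0]]
```

View pics/n2s.png

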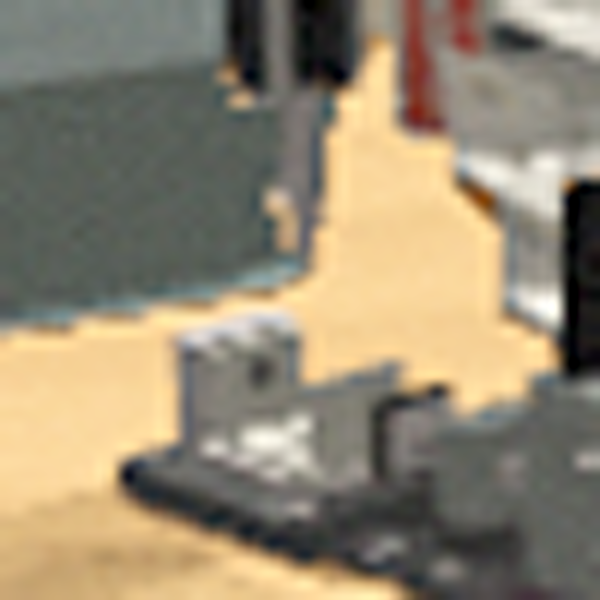

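send_rows([
  [-0.18,1.0,-0.23,0,0.15],
  [0,1.0,0,0,0.15],
  [0,1.0,0,0,0.15],
  [0,1.0,0,0,0.15],
  [0,1.0,0,0,0.15],
  [0,0,0,0,0.15],
  [0,0,0,0,0.15],
  [0,0,0,0,0.15],
])

```text
clock: 10.68
tcp_pos: [0.5379, 0.2612, 0.1018]
orientation: [-1.561, -0.206, 0.205]
contact_force: [-0.1, -0.6, -1.2]
grip_width: 0.023
```

```bash
python3 look.py n3 120,120,60,60 210,150,50,50; python3 -c "
from st import *
go([.5384,.2612,.0718])"
```

```text
top scale 8.333333333333334
side scale 10.0
split 500 (500, 1000, 3)
k 0.8
t 10.78 tcp [0.5378 0.2612 0.1018] gw 0.0223 F [ 0.5 -0.  -0.9] x [0.966 0.259 0.001] y [ 0.001  0.    -1.   ] z [-0.259  0.966  0.   ] xang 15.0 q [-0.86  0.55  0.41  1.88 -0.31  0.77 -0.02]
shift cm (tool) [ 0.05  3.   -0.01]
```

View pics/n3.png

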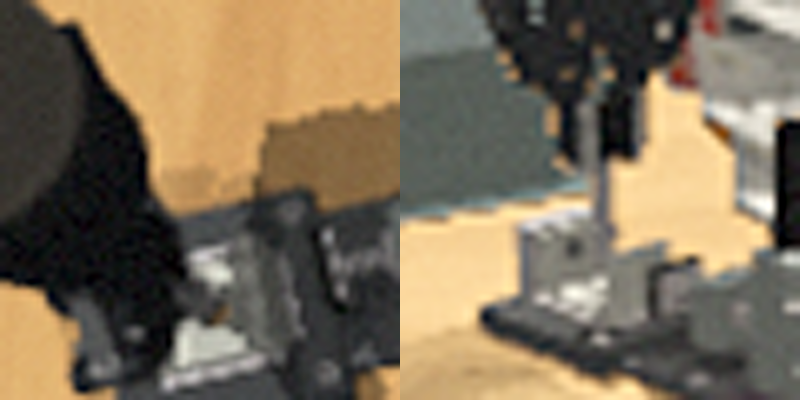

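Run:
```python
from h import *
import pickle
F=pickle.load(open("F_n3.pkl","rb"));s=F["side"];t=F["top"]
a=cv2.resize(t["image"][150:182,138:170,::-1],None,fx=18,fy=18,interpolation=cv2.INTER_CUBIC)
tcp=np.array([.5378,.2612,.1018])
c=lambda uv:(uv-[138,150]+.5)*18-.5
q=c(proj(t,[tcp-[0,0,h] for h in(.0688,.0498,.0458)]));print(q.round(0).tolist())
h=c(proj(t,[[.5384,.2612,.022]]));print("hole",h)
cv2.imwrite("pics/n3t.png",a)
```

```text
[[228.0, 294.0], [189.0, 264.0], [181.0, 258.0]]
hole [[250.35477853 307.36241613]]
```

View pics/n3t.png

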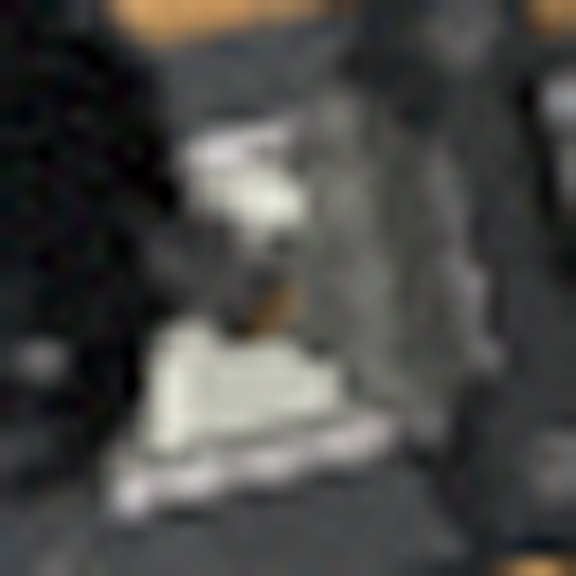

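send_rows([
  [0.05,0.5,0,0,0.15],
  [0,0.5,0,0,0.15],
  [0,0.4,0,0,0.15],
  [0,0,0,0,0.15],
])

```text
clock: 11.28
tcp_pos: [0.5379, 0.2611, 0.0869]
orientation: [-1.561, -0.205, 0.206]
contact_force: [-0.1, 0.1, -0.5]
grip_width: 0.0227
```

```bash
python3 -c "
from st import *
go([.5384,.2612,.0718])"
```

```text
t 11.28 tcp [0.5379 0.2611 0.0869] gw 0.0227 F [-0.1  0.1 -0.5] x [ 0.966  0.259 -0.001] y [-0.001 -0.    -1.   ] z [-0.259  0.966 -0.   ] xang 15.0 q [-0.85  0.57  0.4   1.89 -0.32  0.74 -0.01]
shift cm (tool) [ 0.05  1.51 -0.  ]
```

send_rows([
  [0,0.4,0,0,0.15],
  [0,0.4,0,0,0.15],
  [0,0.3,0,0,0.15],
  [0,0,0,0,0.15],
])

```text
clock: 11.78
tcp_pos: [0.538, 0.2612, 0.0761]
orientation: [-1.561, -0.206, 0.206]
contact_force: [0.4, 0.2, -2.1]
grip_width: 0.0227
```

```bash
python3 -c "
from st import *
go([.5384,.2612,.0718])"
```

```text
t 11.78 tcp [0.538  0.2612 0.0761] gw 0.0227 F [ 0.4  0.2 -2.1] x [ 0.966  0.259 -0.   ] y [-0. -0. -1.] z [-0.259  0.966 -0.   ] xang 15.0 q [-0.85  0.59  0.39  1.89 -0.33  0.72 -0.01]
shift cm (tool) [ 0.04  0.43 -0.01]
```

send_rows([
  [0,0.25,0,0,0.15],
  [0,0.2,0,0,0.15],
  [0,0.1,0,0,0.15],
  [0,0,0,0,0.15],
])

```text
clock: 12.28
tcp_pos: [0.5383, 0.2614, 0.0718]
orientation: [-1.56, -0.206, 0.206]
contact_force: [-2.6, -0.7, 7.5]
grip_width: 0.0227
```

```bash
python3 look.py n4 120,120,60,60 210,150,50,50; python3 -c "
from st import *
go([.5384,.2612,.0718])"
```

```text
top scale 8.333333333333334
side scale 10.0
split 500 (500, 1000, 3)
k 0.8
t 12.38 tcp [0.5383 0.2614 0.0718] gw 0.023 F [-2.7 -1.3  7.7] x [0.966 0.259 0.   ] y [ 0.     0.001 -1.   ] z [-0.259  0.966  0.001] xang 15.0 q [-0.84  0.6   0.39  1.9  -0.33  0.71 -0.  ]
shift cm (tool) [ 0.    0.   -0.02]
```

View pics/n4.png

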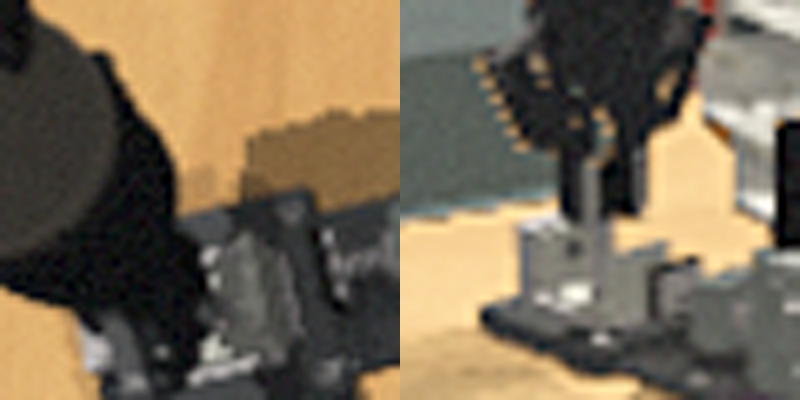

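The force came on at exactly the predicted seated height (tip about 13 mm below the nest hole). Release, then retreat upwards.

send_rows([
  [0,0,0,0,0.35],
  [0,0,0,0,0.5],
  [0,0,0,0,0.6],
  [0,-1.0,0,0,0.6],
  [0,-3,0,0,0.6],
  [0,-5,0,0,0.6],
  [0,-5,0,0,0.6],
  [0,0,-5,0,0.8],
  [0,0,-5,0,0.8],
  [0,0,0,0,0.8],
])

```text
clock: 13.62
tcp_pos: [0.5653, 0.1591, 0.2122]
orientation: [-1.563, -0.201, 0.198]
contact_force: [0.3, 0.6, -0.1]
grip_width: 0.0683
```

```bash
python3 look.py n5 120,110,110,80 210,140,75,80; python3 -c "
from st import *
go([.5384,.2612,.0718])"
```

```text
top scale 6.25
side scale 6.25
split 687 (500, 1155, 3)
k 0.6926406926406926
t 13.72 tcp [0.5642 0.1643 0.2114] gw 0.0682 F [ 1.  -0.1  0.5] x [0.966 0.258 0.001] y [ 0.     0.001 -1.   ] z [-0.258  0.966  0.001] xang 15.0 q [-0.78  0.4   0.5   1.83 -0.23  0.97  0.08]
shift cm (tool) [ 0.   13.97 10.02]
```

View pics/n5.png

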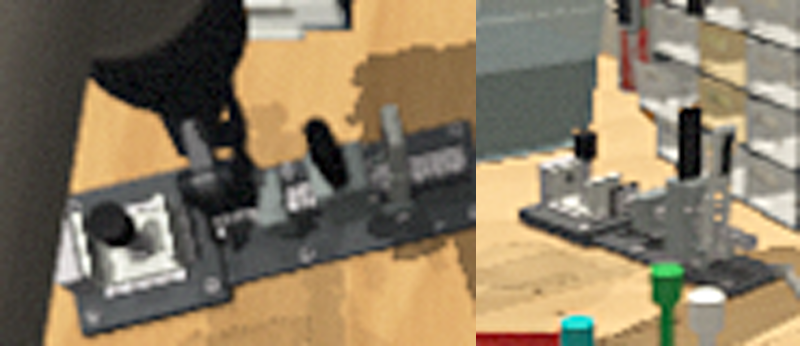

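The pin stands upright and seated in the bracket: knob at top mosaic (112,222), side mosaic (585,145). Now turn the gripper so the jaws lie along the clamp's x.

send_rows([
  [0,0,0,10,1],
  [0,0,0,10,1],
  [0,0,0,10,1],
  [0,0,0,10,1],
  [0,0,0,10,1],
  [0,0,0,10,1],
  [0,0,0,10,1],
  [0,0,0,10,1],
  [0,0,0,10,1],
  [0,0,0,0,1],
  [0,0,0,0,1],
])

```text
clock: 15.1
tcp_pos: [0.5638, 0.1656, 0.2108]
orientation: [-1.324, 1.01, -1.01]
contact_force: [0.4, -0.6, -0.6]
grip_width: 0.0855
```

```bash
python3 look.py n6 120,110,110,80 210,140,75,80; python3 -c "
from st import *
go([.5786,.1110,.103])"
```

```text
top scale 6.25
side scale 6.25
split 687 (500, 1155, 3)
k 0.6926406926406926
t 15.2 tcp [0.564  0.1651 0.2109] gw 0.0853 F [ 0.2 -0.1  0.1] x [ 0.262 -0.965 -0.   ] y [-0.  0. -1.] z [0.965 0.262 0.   ] xang -74.8 q [-1.04  0.5   0.89  1.85 -0.45  1.01 -1.27]
shift cm (tool) [ 5.610e+00  1.079e+01 -1.000e-02]
```

View pics/n6.png

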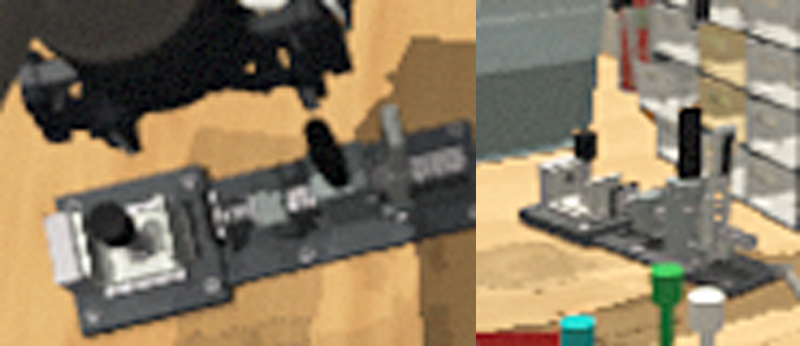

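send_rows([
  [2.8,0,0,0,1],
  [2.81,0,0,0,1],
  [0,0,0,0,1],
  [0,1.0,0,0,1],
  [0,1.5,0,0,1],
  [0,1.0,0,0,1],
  [0,0,0,0,1],
])

```text
clock: 16.08
tcp_pos: [0.5778, 0.1108, 0.1746]
orientation: [-1.324, 1.015, -1.012]
contact_force: [-0.9, 0.0, 0.6]
grip_width: 0.0853
```

```bash
python3 look.py n7 120,100,120,90 210,110,85,90; python3 -c "
from st import *
go([.5786,.1110,.103])"
```

```text
top scale 5.555555555555555
side scale 5.555555555555555
split 666 (500, 1138, 3)
k 0.70298769771529
t 16.18 tcp [0.5787 0.1105 0.1758] gw 0.0854 F [ 0.4 -0.1 -0.5] x [ 0.26  -0.966  0.   ] y [-0. -0. -1.] z [ 0.966  0.26  -0.   ] xang -75.0 q [-0.91  0.54  0.85  1.87 -0.5   0.95 -1.14]
shift cm (tool) [-0.05  7.28  0.01]
```

View pics/n7.png

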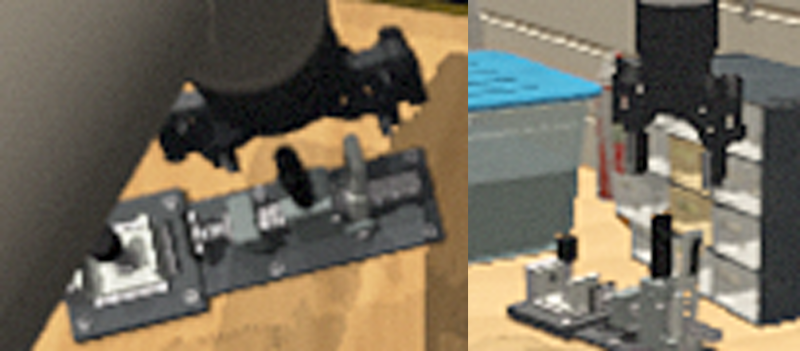

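In the side view the fingers (mosaic x 638 and 713) straddle the grip (661) and the lever (690) symmetrically. Descend.

send_rows([
  [-0.05,1.5,0,0,1],
  [0,1.5,0,0,1],
  [0,1.5,0,0,1],
  [0,1.3,0,0,1],
  [0,1.0,0,0,1],
  [0,0.48,0,0,1],
  [0,0,0,0,1],
  [0,0,0,0,1],
])

```text
clock: 17.18
tcp_pos: [0.5788, 0.1109, 0.1035]
orientation: [-1.321, 1.013, -1.014]
contact_force: [0.4, -0.4, 0.9]
grip_width: 0.0855
```

```bash
python3 look.py n8 120,110,110,80 220,140,75,80; python3 -c "
from st import *
go([.5757,.1221,.103])"
```

```text
top scale 6.25
side scale 6.25
split 687 (500, 1155, 3)
k 0.6926406926406926
t 17.27 tcp [0.5788 0.111  0.1035] gw 0.0853 F [-0.1  0.4 -0.4] x [ 0.259 -0.966 -0.   ] y [ 0.001  0.    -1.   ] z [0.966 0.259 0.001] xang -75.0 q [-0.85  0.63  0.76  1.92 -0.59  0.83 -1.07]
shift cm (tool) [-1.15  0.05 -0.01]
```

View pics/n8.png

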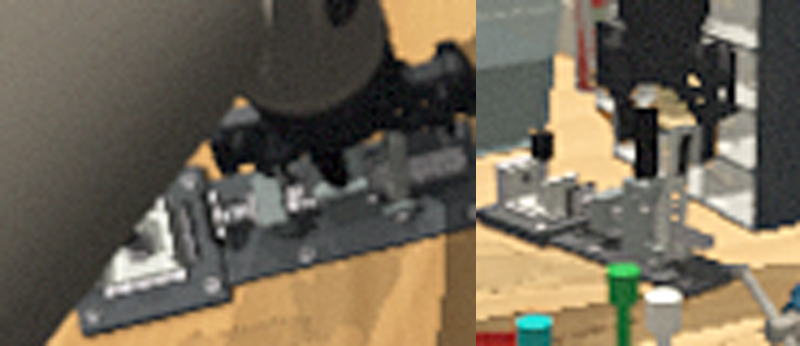

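send_rows([
  [-0.6,0,0,0,1],
  [-0.65,0,0,0,1],
  [0,0,0,0,1],
  [0,0,0,0,1],
], force=20)

```text
clock: 17.77
tcp_pos: [0.5752, 0.1231, 0.1031]
orientation: [-1.322, 1.014, -1.014]
contact_force: [0.2, 0.4, 0.0]
grip_width: 0.0853
```

```bash
cat > jaw.py <<'E'
from st import *
from h import *
import sys,pickle
tag=sys.argv[1]
o,M=state();Fv=np.array(o["contact_force"]);e=np.array([np.cos(1.832),np.sin(1.832),0]);
print("force along clamp x",round(float(Fv@e),2),"clampx of tcp",round(float((np.array(o["tcp_pos"])-[.5384,.2612,0])@e),4))
F=cams();pickle.dump(F,open(f"F_{tag}.pkl","wb"))
def rect(f,z,xs,ys,s=5000):
    p=(.5384,.2612,1.832)
    X,Y=np.meshgrid(np.arange(xs[0],xs[1],1/s),np.arange(ys[1],ys[0],-1/s))
    uv=proj(f,clamp2w(p,np.c_[X.ravel(),Y.ravel(),np.full(X.size,z)])).astype(np.float32).reshape(*X.shape,2)
    return cv2.remap(f["image"],uv[...,0],uv[...,1],cv2.INTER_CUBIC)[:,:,::-1]
a=rect(F["top"],.045,(-.125,.035),(-.03,.03)).copy()
for k in range(-120,36,10): cv2.line(a,(int((k+125)*5),0),(int((k+125)*5),8 if k else 20),(0,0,255),1)
b=cv2.resize(F["side"]["image"][150:190,215:275,::-1],None,fx=7,fy=7,interpolation=cv2.INTER_CUBIC)
b=np.pad(b,((0,0),(0,800-b.shape[1]),(0,0)))
cv2.imwrite(f"pics/jaw_{tag}.png",np.vstack([a,b]))
E
python3 jaw.py j0
```

```text
t 17.77 tcp [0.5752 0.1231 0.1031] gw 0.0853 F [0.2 0.4 0. ] x [ 0.26  -0.966  0.   ] y [ 0. -0. -1.] z [ 0.966  0.26  -0.   ] xang -75.0 q [-0.87  0.63  0.76  1.92 -0.59  0.82 -1.09]
force along clamp x 0.34 clampx of tcp -0.1429
```

View pics/jaw_j0.png

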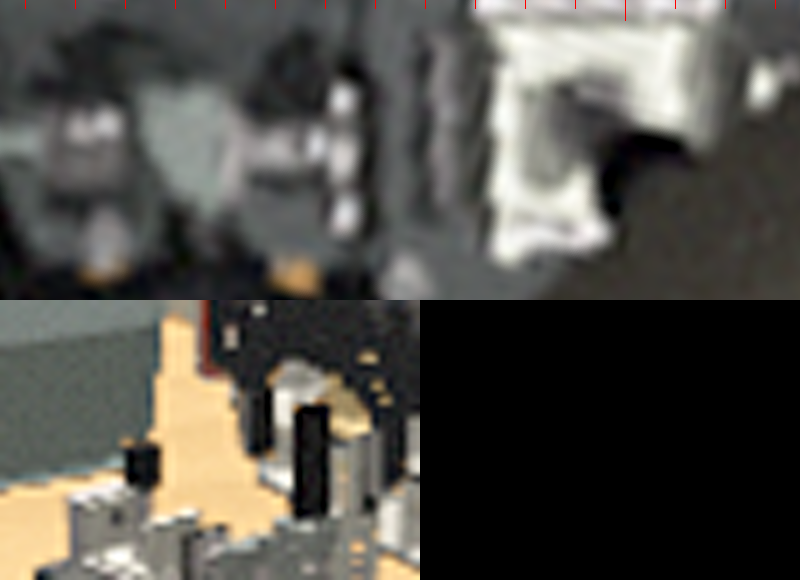

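send_rows([
  [0,0,0,0,0.85],
  [0,0,0,0,0.75],
  [0,0,0,0,0.75],
])

```text
clock: 18.25
tcp_pos: [0.5755, 0.1224, 0.1033]
orientation: [-1.322, 1.014, -1.015]
contact_force: [1.4, -2.0, 2.0]
grip_width: 0.0642
```

```bash
python3 jaw.py j1
```

```text
t 18.25 tcp [0.5755 0.1224 0.1033] gw 0.0642 F [ 1.4 -2.   2. ] x [ 0.259 -0.966  0.   ] y [ 0.001 -0.    -1.   ] z [0.966 0.259 0.001] xang -75.0 q [-0.87  0.63  0.76  1.92 -0.59  0.82 -1.09]
force along clamp x -2.29 clampx of tcp -0.1436
```

View pics/jaw_j1.png

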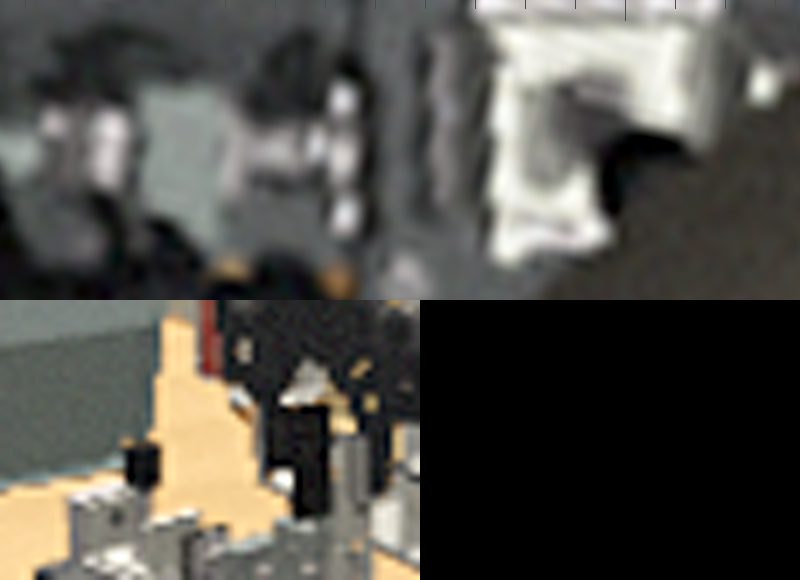

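send_rows([
  [0,0,0,0,0.65],
  [0,0,0,0,0.55],
  [0,0,0,0,0.45],
  [0,0,0,0,0.4],
  [0,0,0,0,0.4],
])

```text
clock: 18.98
tcp_pos: [0.5759, 0.1219, 0.1036]
orientation: [-1.321, 1.013, -1.016]
contact_force: [1.3, -4.9, 3.7]
grip_width: 0.0343
```

```bash
python3 jaw.py j2
```

```text
t 18.98 tcp [0.5759 0.1219 0.1036] gw 0.0343 F [ 1.3 -4.9  3.7] x [ 0.259 -0.966  0.001] y [ 0.002 -0.001 -1.   ] z [0.966 0.259 0.001] xang -75.0 q [-0.87  0.63  0.76  1.92 -0.59  0.82 -1.09]
force along clamp x -5.05 clampx of tcp -0.1442
```

View pics/jaw_j2.png

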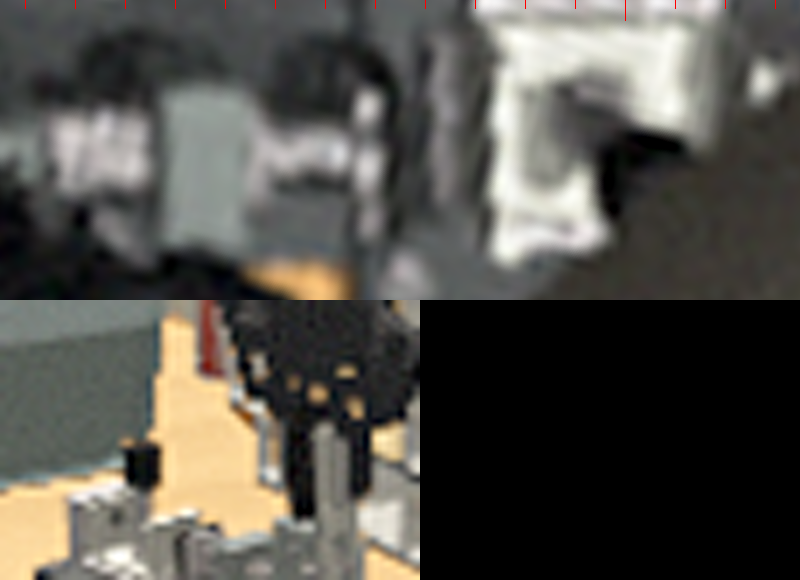

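send_rows([
  [0,0,0,0,0.36],
  [0,0,0,0,0.33],
  [0,0,0,0,0.33],
])

```text
clock: 19.45
tcp_pos: [0.5757, 0.1228, 0.1037]
orientation: [-1.321, 1.013, -1.014]
contact_force: [-1.9, -1.9, 7.6]
grip_width: 0.0292
```

```bash
python3 jaw.py j3
```

```text
t 19.45 tcp [0.5757 0.1228 0.1037] gw 0.0292 F [-1.9 -1.9  7.6] x [ 0.259 -0.966  0.   ] y [ 0.001 -0.    -1.   ] z [0.966 0.259 0.001] xang -75.0 q [-0.87  0.63  0.76  1.92 -0.59  0.83 -1.09]
force along clamp x -1.33 clampx of tcp -0.1433
```

View pics/jaw_j3.png

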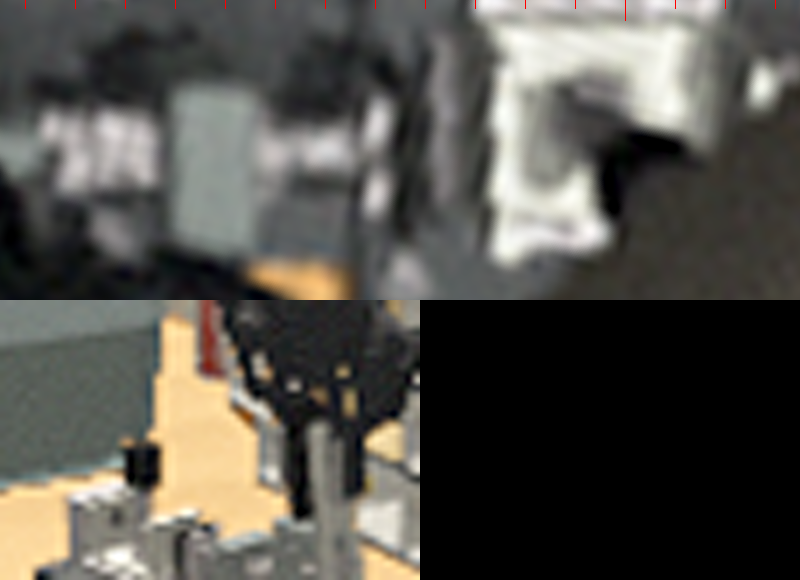

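send_rows([
  [0,0,0,0,1],
  [0,0,0,0,1],
  [0,0,0,0,1],
  [0,0,0,0,1],
  [0,0,0,0,1],
  [0,0,0,0,1],
])

```text
clock: 20.3
tcp_pos: [0.5752, 0.1232, 0.1031]
orientation: [-1.322, 1.014, -1.013]
contact_force: [0.0, 0.5, -0.1]
grip_width: 0.0855
```

```bash
python3 jaw.py j4
```

```text
t 20.3 tcp [0.5752 0.1232 0.1031] gw 0.0855 F [ 0.   0.5 -0.1] x [ 0.26  -0.966 -0.   ] y [-0.  0. -1.] z [0.966 0.26  0.   ] xang -75.0 q [-0.87  0.63  0.76  1.92 -0.59  0.83 -1.09]
force along clamp x 0.45 clampx of tcp -0.1428
```

View pics/jaw_j4.png

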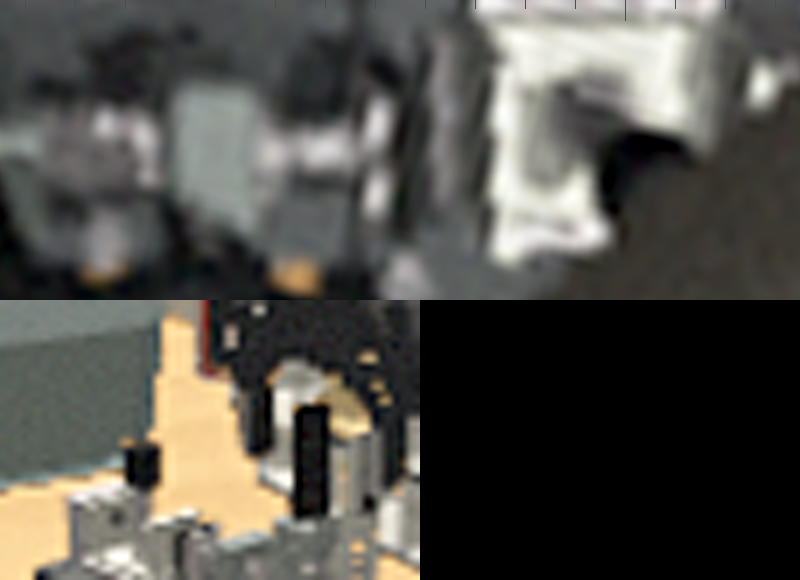

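The jaw advanced about 6.5 mm and held when the trigger was let go. The pad is still clear of the bracket (pad front at about px 405, wall at 485). Second stroke.

send_rows([
  [0,0,0,0,0.75],
  [0,0,0,0,0.6],
  [0,0,0,0,0.48],
  [0,0,0,0,0.4],
  [0,0,0,0,0.36],
  [0,0,0,0,0.33],
  [0,0,0,0,0.33],
])

```text
clock: 21.28
tcp_pos: [0.5759, 0.1229, 0.104]
orientation: [-1.321, 1.013, -1.014]
contact_force: [-1.4, -1.4, 8.3]
grip_width: 0.0291
```

```bash
python3 jaw.py j5
```

```text
t 21.27 tcp [0.5759 0.1229 0.104 ] gw 0.0291 F [-1.4 -1.4  8.3] x [ 0.259 -0.966 -0.   ] y [ 0.001  0.    -1.   ] z [0.966 0.259 0.001] xang -75.0 q [-0.87  0.63  0.76  1.92 -0.59  0.83 -1.09]
force along clamp x -0.99 clampx of tcp -0.1433
```

View pics/jaw_j5.png

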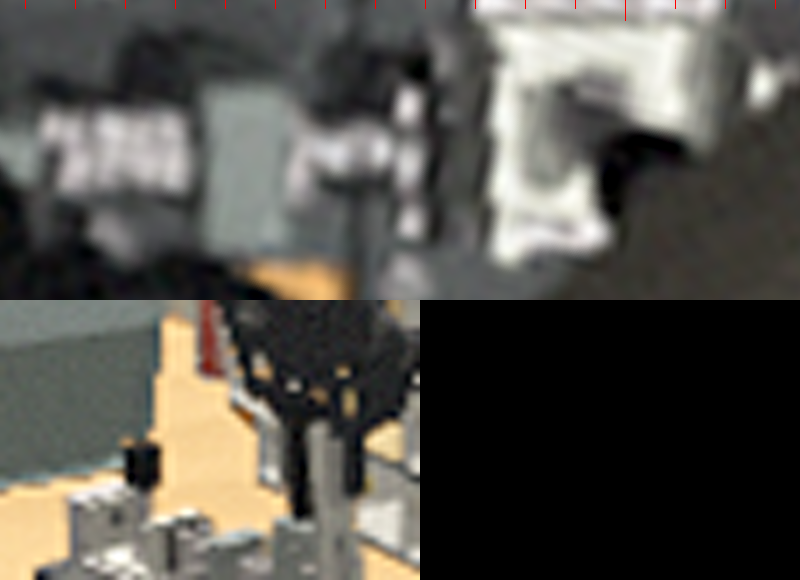

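send_rows([
  [0,0,0,0,1],
  [0,0,0,0,1],
  [0,0,0,0,1],
  [0,0,0,0,1],
  [0,0,0,0,1],
])

```text
clock: 22.0
tcp_pos: [0.5752, 0.1234, 0.1031]
orientation: [-1.322, 1.014, -1.013]
contact_force: [0.4, 0.6, 0.1]
grip_width: 0.0852
```

send_rows([
  [0,0,0,0,0.75],
  [0,0,0,0,0.6],
  [0,0,0,0,0.48],
  [0,0,0,0,0.4],
  [0,0,0,0,0.36],
  [0,0,0,0,0.33],
  [0,0,0,0,0.33],
])

```text
clock: 22.88
tcp_pos: [0.5759, 0.1229, 0.104]
orientation: [-1.321, 1.013, -1.014]
contact_force: [-1.6, -1.7, 9.0]
grip_width: 0.0295
```

```bash
python3 jaw.py j6
```

```text
t 22.88 tcp [0.5759 0.1229 0.104 ] gw 0.0295 F [-1.6 -1.7  9. ] x [ 0.259 -0.966 -0.   ] y [ 0.001  0.    -1.   ] z [0.966 0.259 0.001] xang -75.0 q [-0.87  0.63  0.76  1.92 -0.59  0.83 -1.09]
force along clamp x -1.27 clampx of tcp -0.1433
```

View pics/jaw_j6.png

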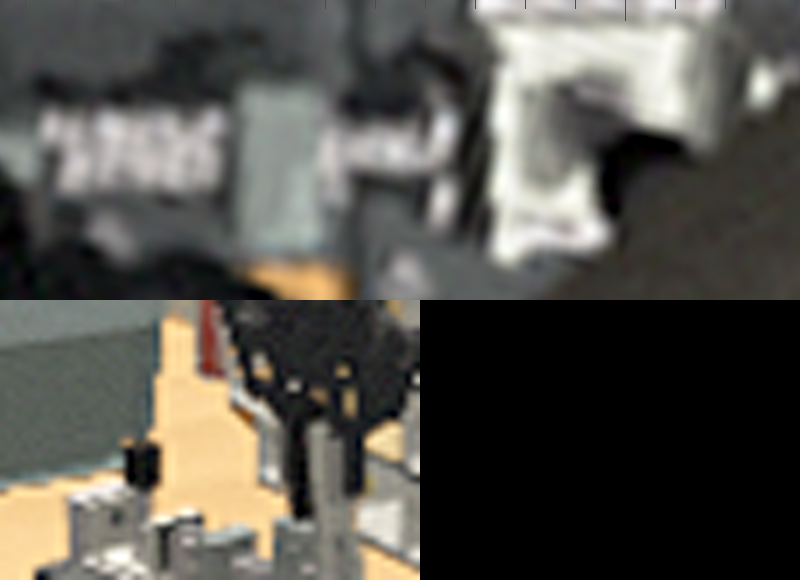

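send_rows([
  [0,0,0,0,1],
  [0,0,0,0,1],
  [0,0,0,0,1],
  [0,0,0,0,1],
  [0,0,0,0,1],
])

```text
clock: 23.6
tcp_pos: [0.5752, 0.1233, 0.1031]
orientation: [-1.322, 1.014, -1.013]
contact_force: [1.1, 0.3, -0.6]
grip_width: 0.0853
```

```bash
python3 jaw.py j7
```

```text
t 23.6 tcp [0.5752 0.1233 0.1031] gw 0.0853 F [ 1.1  0.3 -0.6] x [ 0.26  -0.966 -0.   ] y [-0.  0. -1.] z [ 0.966  0.26  -0.   ] xang -74.9 q [-0.87  0.63  0.76  1.92 -0.59  0.83 -1.09]
force along clamp x 0.03 clampx of tcp -0.1427
```

View pics/jaw_j7.png

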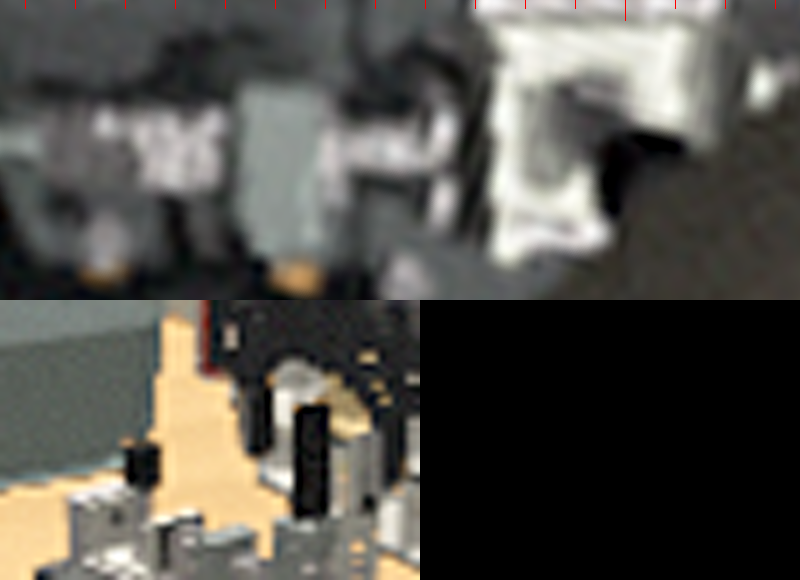

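send_rows([
  [0,0,0,0,0.75],
  [0,0,0,0,0.6],
  [0,0,0,0,0.48],
  [0,0,0,0,0.4],
  [0,0,0,0,0.36],
  [0,0,0,0,0.33],
  [0,0,0,0,0.33],
])

```text
clock: 24.58
tcp_pos: [0.576, 0.1229, 0.1042]
orientation: [-1.321, 1.013, -1.014]
contact_force: [-1.4, -1.7, 9.6]
grip_width: 0.0293
```

```bash
python3 jaw.py j8
```

```text
t 24.57 tcp [0.576  0.1229 0.1042] gw 0.0293 F [-1.4 -1.7  9.6] x [ 0.259 -0.966 -0.   ] y [ 0.001  0.001 -1.   ] z [0.966 0.259 0.001] xang -75.0 q [-0.87  0.63  0.76  1.92 -0.59  0.83 -1.09]
force along clamp x -1.26 clampx of tcp -0.1433
```

View pics/jaw_j8.png

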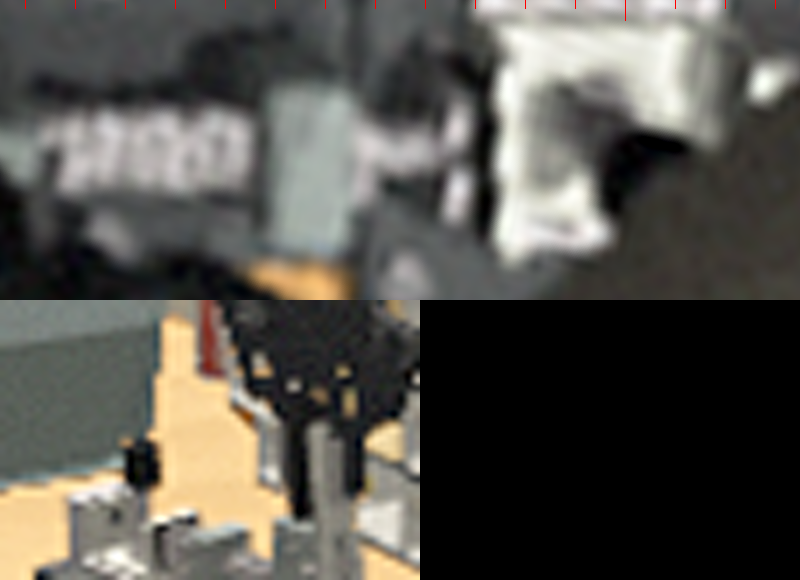

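send_rows([
  [0,0,0,0,1],
  [0,0,0,0,1],
  [0,0,0,0,1],
  [0,0,0,0,1],
  [0,0,0,0,1],
])

```text
clock: 25.3
tcp_pos: [0.5752, 0.1233, 0.1031]
orientation: [-1.322, 1.014, -1.013]
contact_force: [-0.6, 0.3, 0.2]
grip_width: 0.0855
```

```bash
python3 jaw.py j9
```

```text
t 25.3 tcp [0.5752 0.1233 0.1031] gw 0.0855 F [-0.6  0.3  0.2] x [ 0.26  -0.966 -0.   ] y [-0.  0. -1.] z [ 0.966  0.26  -0.   ] xang -74.9 q [-0.87  0.63  0.76  1.92 -0.59  0.83 -1.09]
force along clamp x 0.49 clampx of tcp -0.1427
```

View pics/jaw_j9.png

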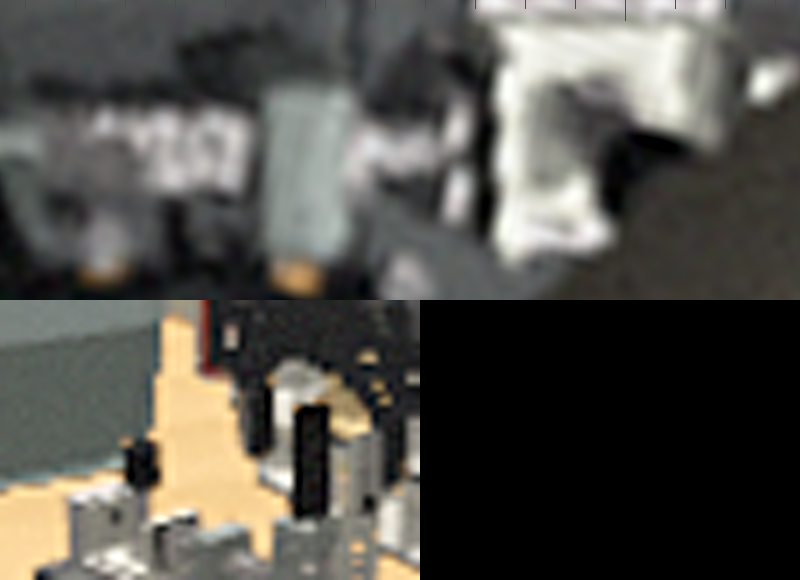

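send_rows([
  [0,0,0,0,0.75],
  [0,0,0,0,0.6],
  [0,0,0,0,0.48],
  [0,0,0,0,0.4],
  [0,0,0,0,0.36],
  [0,0,0,0,0.33],
  [0,0,0,0,0.33],
])

```text
clock: 26.28
tcp_pos: [0.576, 0.1229, 0.1045]
orientation: [-1.32, 1.013, -1.014]
contact_force: [-2.5, -0.6, 13.3]
grip_width: 0.0298
```

```bash
python3 jaw.py j10
python3 - <<'E'
# jaw travel by template matching of jaw block / pad plate on the rectified top strip
import cv2,numpy as np
g=lambda t:cv2.cvtColor(cv2.imread(f"pics/jaw_{t}.png")[20:300],cv2.COLOR_BGR2GRAY)
for ref in("j6","j8"):
  R=g(ref);x0=232 if ref=="j6" else 262; B=R[60:230,x0:x0+90]; p0=425 if ref=="j6" else 440; P=R[60:205,p0:p0+40]
  for t in("j0","j3","j5","j6","j7","j8","j9","j10"):
    I=g(t);o=[]
    for T,x in((B,x0),(P,p0)):
        m=cv2.matchTemplate(I[55:235],T,cv2.TM_CCOEFF_NORMED);_,v,_,l=cv2.minMaxLoc(m);o.append(((l[0]-x)/5,round(v,2)))
    print(ref,t,"block mm",o[0],"pad mm",o[1])
E
```

```text
t 26.27 tcp [0.576  0.1229 0.1045] gw 0.0298 F [-2.5 -0.6 13.3] x [ 0.259 -0.966 -0.   ] y [ 0.001  0.001 -1.   ] z [0.966 0.259 0.002] xang -75.0 q [-0.87  0.63  0.76  1.92 -0.59  0.83 -1.09]
force along clamp x 0.05 clampx of tcp -0.1433
j6 j0 block mm (48.4, 0.62) pad mm (-19.6, 0.78)
j6 j3 block mm (-13.6, 0.91) pad mm (-13.2, 0.96)
j6 j5 block mm (-7.2, 0.91) pad mm (-6.4, 0.74)
j6 j6 block mm (0.0, 1.0) pad mm (0.0, 1.0)
j6 j7 block mm (-0.2, 0.91) pad mm (0.0, 1.0)
j6 j8 block mm (5.8, 0.92) pad mm (3.0, 0.96)
j6 j9 block mm (5.2, 0.94) pad mm (3.0, 0.96)
j6 j10 block mm (11.6, 0.9) pad mm (3.0, 0.96)
j8 j0 block mm (41.6, 0.63) pad mm (-22.6, 0.81)
j8 j3 block mm (-20.0, 0.93) pad mm (-16.0, 0.97)
j8 j5 block mm (-13.4, 0.94) pad mm (-9.4, 0.74)
j8 j6 block mm (-6.4, 0.91) pad mm (-3.0, 0.96)
j8 j7 block mm (-6.8, 0.87) pad mm (-3.0, 0.96)
j8 j8 block mm (0.0, 1.0) pad mm (0.0, 1.0)
j8 j9 block mm (-0.8, 0.94) pad mm (0.0, 1.0)
j8 j10 block mm (5.6, 0.95) pad mm (0.0, 1.0)
```

View pics/jaw_j10.png

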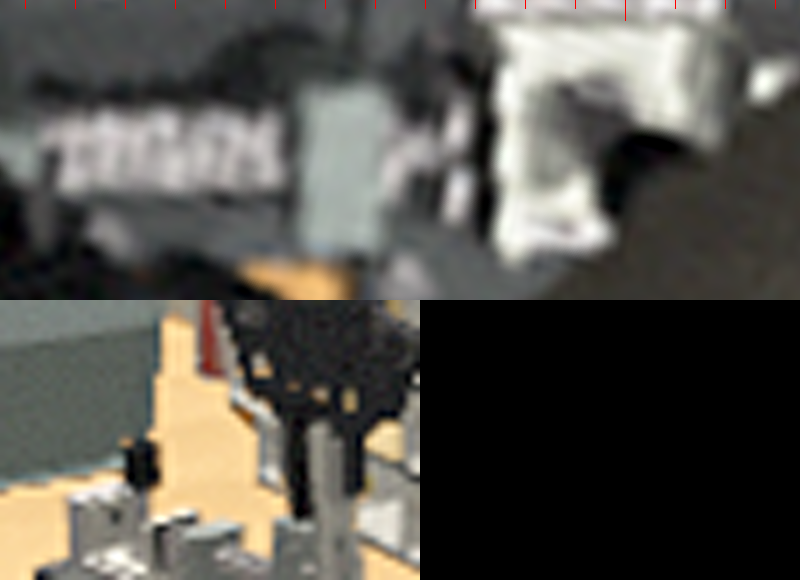

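Run:
```python
import pickle,cv2,numpy as np
o=[]
for t in("n6","j10"):
    F=pickle.load(open(f"F_{t}.pkl","rb"))
    o.append(cv2.resize(F["side"]["image"][160:195,218:253,::-1],None,fx=11,fy=11,interpolation=cv2.INTER_CUBIC))
cv2.imwrite("pics/pin_cmp.png",np.hstack(o))
```

```text
(no output)
```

View pics/pin_cmp.png

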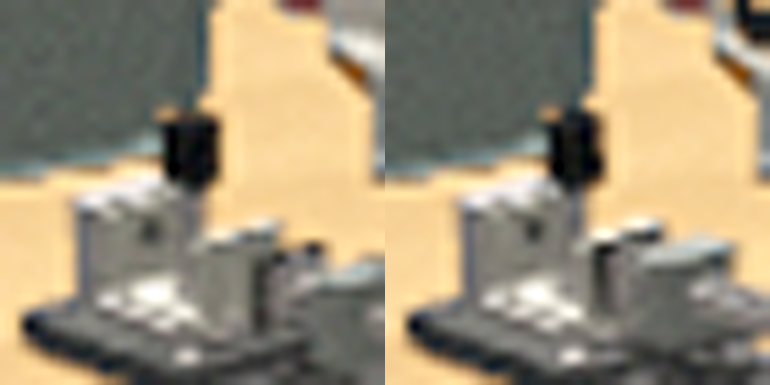

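The pin is still upright (side crop, knob at about (575,148), shifted under 1 mm with the bracket). The pad is against the wall and the trigger is held. Settle briefly, then hand in.

send_rows([
  [0,0,0,0,0.33],
  [0,0,0,0,0.33],
  [0,0,0,0,0.33],
  [0,0,0,0,0.33],
])

```text
clock: 26.88
tcp_pos: [0.576, 0.1229, 0.1045]
orientation: [-1.32, 1.013, -1.014]
contact_force: [-2.9, 1.2, 13.2]
grip_width: 0.0292
```

```bash
python3 jaw.py j11
python3 - <<'E'
import cv2
g=lambda t:cv2.cvtColor(cv2.imread(f"pics/jaw_{t}.png")[20:300],cv2.COLOR_BGR2GRAY)
print(abs(g("j10").astype(int)-g("j11")).mean())
from bench import r
print(r.hand_in())
E
```

```text
t 26.88 tcp [0.576  0.1229 0.1045] gw 0.0292 F [-2.9  1.2 13.2] x [ 0.259 -0.966 -0.   ] y [ 0.001  0.001 -1.   ] z [0.966 0.259 0.002] xang -75.0 q [-0.87  0.63  0.76  1.92 -0.59  0.83 -1.09]
force along clamp x 1.89 clampx of tcp -0.1433
2.1801026785714286
the job is handed in; nothing more can be done
None
```

I seated the pin through the bracket into the nest, gave the trigger five full squeezes with a full let-back between each, and handed in at about 27 s with the fifth squeeze still held. No verdict was reported.

**What the last checks showed**
- **Pin:** contact force (7.7 N) came on at the predicted seated height, tip about 13 mm below the nest hole. In the last side view it is still upright. The knob shifted by under 1 mm when the pad pushed the bracket about 1 mm onto its stop.
- **Trigger:** the fingers were 29 mm apart, against 28 mm for a full squeeze. The jaw held each time the trigger was let go, slipping back about 0.7 mm once it pressed.
- **Pad:** in the top view the jaw moved about 8.7 mm further than the pad. That is about 6 N and roughly 40 % of the plunger's travel, a little under half-way but well inside the 2.5–14 N range.

**What did not fully agree**
- **Side camera:** it sits about 1 pixel (2–3 mm) off the top camera, so I used its relative positions only.
- **Clamp bar:** its end appeared shorter than the −228 mm given; I did not rely on it.
- **Upward force:** about 13 N on the tool while squeezing. I put this down to the pads swinging forward as they close.
- **Trigger force:** I could not measure it on the lever directly at the end, because a finger also rested on the fixed grip. With only the lever touched, the force along the clamp was about 5 N.

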